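# Riddle pins out of a slotted basket and tip out the valve body

## Task

On the coffee-machine repair bench, take the slotted basket by its upright plate, raise it a little and rock or shake it from side to side over the black catch tray it stands in, until both small steel pins have dropped through into that tray while the brass valve body stays in the basket. Then tip the valve body out of the basket's open mouth into the square steel tray, and stand the empty basket upright back in the black catch tray and let go. Do not touch the pins or the valve body with the gripper.

Things in the scene. Friction and masses are not known exactly. Their poses are not given: they have to be found in the camera images.
- basket_grip (a point): Grip point on the upright plate (10 mm thick along x, 50 wide; top 20 mm above the point, 40 free below) of a loose steel basket, 0.32 kg, 110 long, 108 wide. Basket axes: x from open mouth to plate, y across, z up. Feet end 112 mm below the point, floor 77 below; middle 55 mm and mouth lip 107 mm to -x of it. The other three sides have 33 mm walls. Floor: two V channels along x between three 18 mm slots.
- catch: Black plastic catch tray, fixed, open box 180 x 180 mm outside, 55 high, walls and floor 5 mm. Origin: centre of its underside; x and y along its sides, z up. At the start the basket stands in it, its four 35 mm feet on the tray's floor, the basket's x along the tray's y within 6 degrees, so its mouth looks to the robot's right.
- dish: Square steel parts tray, fixed, open box 160 x 160 mm outside, 45 high, walls and floor 4 mm, empty at the start. Origin: centre of its underside; x and y along its sides, z up.
- valve_center (a point): Brass valve body, block 40 x 56 x 24 mm (x, y, z) with a boss 26 mm across, 10 high on top, about 0.22 kg, lying in the plate half of the basket. The point is the block's centre. It slides out over the lip (a plain edge, front feet 17 mm behind it) once the mouth is tipped about 50 degrees down, and stays put when the basket is rolled 20 degrees sideways.
- pin1_center (a point): Steel dowel pin, 12 mm diameter, 24 long, 20 g, lying along the floor channel on the basket's -y side (24 mm wide, centred 21 mm from the middle), some 20 mm from the middle towards the mouth. The point is its centre. Rolling the basket sideways about its x by over 9 degrees (best 15 to 25) rolls it over the channel's edge and down a slot.
- pin2_center (a point): The other dowel pin, the same, in the channel on the basket's +y side. The point is its centre.

How it is judged:
By the outcome, as a careful person would: the job done as asked, in the order asked, and still so for the second after the job is handed in, with the robot touching nothing.
It also fails if it takes over 72 s, if anything falls off the work surface, if the arm or the gripper's body presses on something with over 40 N, if the wrist force passes 120 N, or if a joint passes its speed limit or range.

## Robot

A 6-joint arm with a two-finger parallel gripper is mounted at the origin on the work surface. World frame = base frame: x ahead of the robot, y to its left, z up, the work surface at z = 0. Lengths are in m, angles in rad, forces in N, time in s.
With the tool pointing down it reaches from about 0.375 to 0.925 m from the base axis. Payload 5.7 kg.
Tool frame: the origin (TCP) lies at the centre of the arm's flange, where the gripper is bolted on; the fingertips stand 173 mm ahead of it and the grasp point (between the pads) lies 155 mm ahead of it; z points along the fingers, y is the line along which they close (so a half turn about z gives the same grasp; the last joint's range is limited). The gripper opens to 85 mm and grips with 20 to 120 N. Pads are 22 mm wide; open, the fingers measure 114 mm over their backs; the gripper's body (76 mm by 85 mm) begins 54 mm behind the grasp point. The pads swing forward as they close: fully open they stand 13 mm farther back than shut.
Start: joints at [1.023, 0.359, 1.51, -0, 1.272, -0.115], TCP at [0.252, 0.545, 0.405] pointing down, gripper open.
Joint ranges: [-2.97, 2.97], [-1.01, 2.36], [0.21, 2.38], [-0.96, 4.11], [0.2, 2.71], [-2.98, 2.98]. Speed limits (rad/s): [2.39, 2.39, 3.14, 3.14, 3.14, 3.14].

## Interface

Orientations are given as a rotation vector (axis times angle).
In Python, from workcell import telemetry, cams, arm, nets gives the robot as it stands.
- The arm moves only by the tool carry_out, never from a script. Its argument "motion" is a list of rows, each a list of 7 numbers: the turn, a rotation vector about the world's x, y, z in degrees, then the shift along the world's x, y, z in m, then the opening, from 0 (shut) to 1 (fully open). In form: [[ax, ay, az, dx, dy, dz, jaw], ...]. A call has 1 to 8 rows; each row shifts and turns the commanded pose from where the row before left it; what a row does not reach is not made up. A row lasts 1/8 s, in which the tool goes at most 62.5 mm and 10.7 degrees, less where a joint would pass 70% of its speed; a pose out of reach is approached as far as the arm can. A call is refused whole if a number of a shift passes 0.0625 or a number of a turn 10.7, either way. A call with a gripper value outside its range is refused whole. The fingers move at their own pace and stop on an object; "force" is the grip in N (left out, the last holds). Time passes only in rows, so rows that do not move let the fingers close. It gives the time, the measured TCP pose, the force, the opening and the grip force at its end, in the units of the state.
- telemetry.get_obs(): the state, without advancing time (a new reading comes with each control period).
- cams.get_image(name): name is "scene" or "top" or "wrist"; returns the picture (384x512x3 uint8, red, green, blue); there is no depth.
- cams.calibration(name): a dict with "vertical_fov" (degrees; the focal length in pixels is half the picture's height over the tangent of half this angle, whatever the lens; pixels are square), "cx", "cy" (the principal point, pixels), "D" ([k1, k2, p1, p2, k3] as OpenCV has them; the pictures are not rectified), "R" (3x3) and "t" (3): a world point X has camera coordinates R X + t. Camera axes: x right, y down, z forward; pixel columns grow to the right and rows downward; lengths in m; the calibration is good to about 2 mm. A picture is of the moment at which its call begins: read the wrist's pose just before it. calibration takes no time and is no camera call; for the wrist camera it gives the pose at the moment of the call.
- arm.close_job(): hands the job in; it is judged then, once.
Trained networks look in the newest picture that a camera, given by its name, has taken for a name from the list of things; names that differ only in an ending like _2 or _b are one class to them, and where a whole thing is asked for, a point or a joint stands for the part that bears it (a point fixed in the world has none). Each returns a list of dicts, best first, with "p" (0 to 1); they miss things now and then, are a little off and sometimes report something else, mostly with a low value. They report only what shows in the picture. A call takes as long as a camera call.
- nets.boxes_of(name, camera): "extent" ([left, top, right, bottom] in pixels, round what is visible of it).
The state is a dict: "time": time; "joint_positions": joint angles; "joint_velocities": joint speeds; "tau": joint torques, N m; "tcp_pos": TCP position; "tcp_rot": TCP orientation; "force": force on the tool from outside, world axes, zero at the start; "torque": the same for the moment, N m; "width": finger opening in m; "finger_force": force on a finger pad.
Only numpy, scipy, OpenCV 4.12 (cv2) and the standard library are available. Lean on these libraries where they do the work, as an engineer would, in place of code of your own. Each camera call takes 0.05 s, during which the arm holds its last target. There are 200 camera calls.

## Working session

There is one attempt and no reset: what is moved stays moved. The work goes in short steps, Python scripts to look and compute and a tool call to move; the robot and the scene stay as the last step left them, time stands still between calls to the robot, and variables do not carry over. Pictures are saved under pics/ and viewed, at most 10 in all, crops included, and the job is handed in when it is done.

Besides the shell and the picture viewer there is one more tool, called after "Call:" as name(argument=value, ...), one argument or row to a line, values as JSON. carry_out: Moves the arm, as the interface text tells. Its arguments: {"type":"object","properties":{"motion":{"type":"array"},"force":{"type":"number"}},"required":["motion"]}

```bash
mkdir -p pics; ls
cat > h.py <<'E'
import numpy as np,cv2
from workcell import telemetry,cams,arm,nets
def cal(n):
    c=cams.calibration(n);f=192/np.tan(np.radians(c["vertical_fov"])/2)
    return np.array([[f,0,c["cx"]],[0,f,c["cy"]],[0,0,1.]]),np.array(c["D"],float),np.array(c["R"],float),np.array(c["t"],float)
def ray(n,px):
    K,D,R,t=cal(n);u=cv2.undistortPoints(np.array(px,float).reshape(-1,1,2),K,D).reshape(-1,2)
    d=np.c_[u,np.ones(len(u))]@R
    return -R.T@t,d
def at_z(n,px,z):
    o,d=ray(n,px);return o+d*((np.asarray(z)-o[2])/d[:,2])[:,None]
def proj(n,X):
    K,D,R,t=cal(n);return cv2.projectPoints(np.array(X,float).reshape(-1,3),cv2.Rodrigues(R)[0],t,K,D)[0].reshape(-1,2)
def save(n,f):
    im=cams.get_image(n);cv2.imwrite(f,im[:,:,::-1]);return im
E
python3 - <<'E'
from h import *
a=save("scene","pics/s0.png");
b=save("top","pics/t0.png")
cv2.imwrite("pics/st0.png",np.hstack([cv2.resize(x,None,fx=.78,fy=.78) for x in (a,b)])[:,:,::-1])
for n in("scene","top"):
    print(n,-cal(n)[2].T@cal(n)[3])
    for k in("basket_grip","catch","dish","valve_center","pin1_center"):
        print(k,[(np.round(d["extent"]).tolist(),round(d["p"],2)) for d in nets.boxes_of(k,n)[:3]])
o=telemetry.get_obs();print(o)
E
```

```text
pics
scene [ 1.13128693 -0.44234183  0.64422143]
basket_grip [([120.0, 201.0, 207.0, 295.0], 0.71)]
catch [([144.0, 259.0, 161.0, 268.0], 0.74), ([94.0, 211.0, 229.0, 330.0], 0.65)]
dish [([276.0, 148.0, 373.0, 214.0], 0.9)]
valve_center [([157.0, 230.0, 186.0, 257.0], 0.8)]
pin1_center [([145.0, 260.0, 157.0, 267.0], 0.4)]
top [ 0.31839147 -0.01272316  1.19463461]
basket_grip [([320.0, 174.0, 369.0, 222.0], 0.8)]
catch [([304.0, 156.0, 382.0, 236.0], 0.66)]
dish [([128.0, 182.0, 200.0, 254.0], 0.9)]
valve_center [([328.0, 185.0, 344.0, 211.0], 0.76)]
pin1_center [([347.0, 190.0, 357.0, 188.0], 0.44)]
{'time': 0.6, 'joint_positions': array([ 1.02289611e+00,  3.58809103e-01,  1.51036868e+00,  1.18268516e-05,
        1.27248696e+00, -1.15093924e-01]), 'joint_velocities': array([ 0.00101756,  0.00153531,  0.00067077, -0.00053148,  0.00092998,
        0.00174371]), 'tau': array([ 1.08777665e-03, -5.27296293e+01, -2.78915316e+01, -2.66227362e-04,
        2.11141451e-03, -4.19335743e-05]), 'tcp_pos': array([0.25165644, 0.54467932, 0.40467329]), 'tcp_rot': array([-6.74554682e-01, -3.06828385e+00,  1.01301113e-04]), 'force': array([ 0.19269417, -0.50753938,  0.38382931]), 'torque': array([ 0.00034199, -0.00786745, -0.00815198]), 'finger_force': 0.0, 'width': 0.08520856123877597}
```

View pics/t0.png

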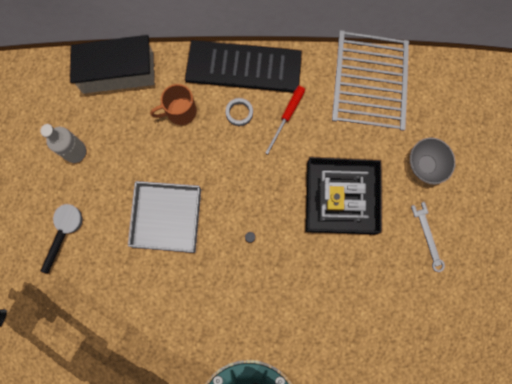

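View pics/s0.png

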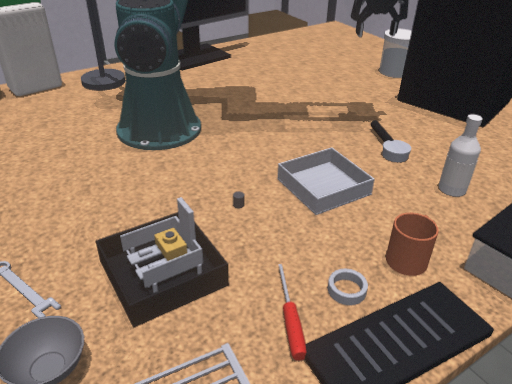

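The top view shows the black tray with the basket at about (343,196), the plate on its left edge (x≈322) and the mouth to the right. The steel dish is at about (165,217). The scene view agrees: plate at (187,225), valve at (171,243), dish at (325,180).

Run:
```python
from h import *
b=cv2.imread("pics/t0.png");cv2.imwrite("pics/c0.png",cv2.resize(b[145:245,295:395],None,fx=6,fy=6,interpolation=cv2.INTER_CUBIC))
# catch outline: dark pixels
g=b.max(2);m=np.zeros_like(g);m[140:250,290:400]=(g[140:250,290:400]<45)*255
def rect(m,n,z):
    c=max(cv2.findContours(m,cv2.RETR_EXTERNAL,cv2.CHAIN_APPROX_NONE)[0],key=cv2.contourArea)
    q=cv2.boxPoints(cv2.minAreaRect(c));X=at_z("top",q,z);print(n,q.round(1).tolist(),X.round(3).tolist(),"ctr",X.mean(0).round(4),"sides",np.linalg.norm(X-np.roll(X,1,0),axis=1).round(3))
rect(m,"catch",.055)
h=cv2.cvtColor(b,cv2.COLOR_BGR2HSV);m=np.zeros_like(g);m[170:265,115:215]=(h[170:265,115:215,1]<60)*255
rect(m,"dish",.045)
print(at_z("top",[[322,197]],.137), at_z("scene",[[187,203]],.137))
```

```text
catch [[305.5, 232.0], [307.1000061035156, 157.6999969482422], [381.6000061035156, 159.39999389648438], [379.8999938964844, 233.6999969482422]] [[0.428, -0.133, 0.055], [0.608, -0.14, 0.055], [0.606, -0.323, 0.055], [0.424, -0.312, 0.055]] ctr [ 0.5167 -0.2269  0.055 ] sides [0.178 0.18  0.183 0.182]
dish [[127.4000015258789, 246.5], [133.39999389648438, 179.60000610351562], [200.60000610351562, 185.60000610351562], [194.6999969482422, 252.5]] [[0.391, 0.291, 0.045], [0.555, 0.283, 0.045], [0.54, 0.117, 0.045], [0.379, 0.128, 0.045]] ctr [0.4662 0.2047 0.045 ] sides [0.164 0.164 0.167 0.161]
[[ 0.49809446 -0.16221061  0.137     ]] [[ 0.51702481 -0.16698852  0.137     ]]
```

View pics/c0.png

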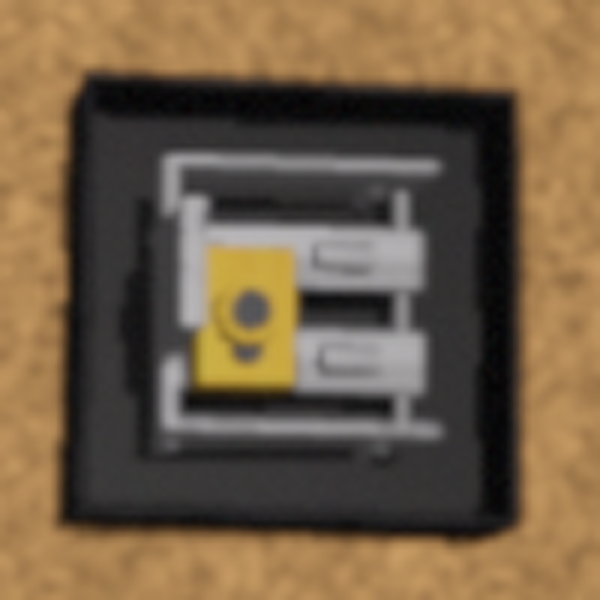

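The crop shows the plate's top at crop px x 182–207, y 195–325. The valve is at (245,320), and the pins are in the channels at (345,257) and (350,358).

Run:
```python
from h import *
c=lambda x,y:[295+x/6-.4,145+y/6-.4]
P=at_z("top",[c(195,260)],.137);print("plate top",P)
W=at_z("top",[c(165,160),c(438,167),c(165,425),c(438,430)],.073);print("walls",W.round(3))
for i in(0,2): d=W[i]-W[i+1];print(np.degrees(np.arctan2(d[1],d[0])))
P2=at_z("top",[c(192,198),c(192,324)],.137);d=P2[1]-P2[0];print(P2,np.degrees(np.arctan2(d[1],d[0])))
print("mid walls",W.mean(0))
print(proj("scene",[P[0]]), "expect about (187,203)")
```

```text
plate top [[ 0.51854645 -0.17400457  0.137     ]]
walls [[ 0.571 -0.173  0.073]
 [ 0.569 -0.282  0.073]
 [ 0.465 -0.171  0.073]
 [ 0.464 -0.279  0.073]]
89.00734504081944
89.0777359189778
[[ 0.54195519 -0.1734043   0.137     ]
 [ 0.49455954 -0.17238978  0.137     ]] 178.77375815992255
mid walls [ 0.51716828 -0.22605727  0.073     ]
[[183.79366232 204.75247174]] expect about (187,203)
```

Call:
carry_out(
  motion=[
    [0,0,3,0.022,-0.06,0,1],
    [0,0,3,0.022,-0.06,0,1],
    [0,0,3,0.022,-0.06,0,1],
    [0,0,3,0.022,-0.06,0,1],
    [0,0,3,0.022,-0.06,0,1],
    [0,0,3,0.022,-0.06,0,1],
    [0,0,3,0.022,-0.06,0,1],
    [0,0,2.8,0.022,-0.06,0,1],
  ],
  force=60,
)

```text
time: 1.6
tcp_pos: [0.4242, 0.0733, 0.4051]
tcp_rot: [0.025, 3.14, 0.0]
force: [1.0, 0.4, -0.5]
width: 0.0854
finger_force: 0.0
```

```bash
cat >> h.py <<'E'
import json,os
from scipy.spatial.transform import Rotation as Ro
def rec():
    o=telemetry.get_obs();r=[list(map(float,o[k])) for k in("joint_positions","tcp_pos","tcp_rot")]
    open("log.jsonl","a").write(json.dumps(r)+"\n");M=Ro.from_rotvec(r[2]).as_matrix()
    print("t",round(o["time"],2),"q",np.round(r[0],3),"p",np.round(r[1],4),"grasp",np.round(np.array(r[1])+.155*M[:,2],4),"\nz",M[:,2].round(3),"y",M[:,1].round(3),"yaw_y",np.degrees(np.arctan2(M[1,1],M[0,1])).round(2),"w",round(o["width"],4),"ff",round(o["finger_force"],1),"F",np.round(o["force"],1))
E
echo '[[1.02289611,0.358809103,1.51036868,0.0,1.27248696,-0.115093924],[0.25165644,0.54467932,0.40467329],[-0.674554682,-3.06828385,0.000101]]' > log.jsonl
python3 -c "from h import *;rec()"
```

```text
t 1.6 q [ 0.01   0.11   1.854  0.     1.177 -1.545] p [0.4242 0.0733 0.4051] grasp [0.4244 0.0733 0.2501] 
z [ 0.001  0.    -1.   ] y [0.016 1.    0.   ] yaw_y 89.1 w 0.0854 ff 0.0 F [ 1.   0.4 -0.5]
```

Call:
carry_out(
  motion=[
    [0,0,0,0.023,-0.06,0,1],
    [0,0,0,0.023,-0.06,0,1],
    [0,0,0,0.023,-0.06,0,1],
    [0,0,0,0.021,-0.058,-0.01,1],
    [0,0,0,0,0,-0.025,1],
    [0,0,0,0,0,0,1],
  ],
)

```text
time: 2.35
tcp_pos: [0.511, -0.1582, 0.368]
tcp_rot: [-0.03, -3.137, -0.003]
force: [-0.3, 0.6, 0.5]
width: 0.0846
finger_force: 0.0
```

Run:
```python
from h import *
rec();im=save("wrist","pics/w1.png");print([ (np.round(d["extent"]),d["p"]) for d in nets.boxes_of("basket_grip","wrist")[:2]]);print(proj("wrist",[[.518,-.174,.137],[.543,-.174,.137],[.493,-.174,.137]]))
```

```text
t 2.35 q [-0.429  0.305  1.694  0.     1.147 -1.981] p [ 0.511  -0.1582  0.368 ] grasp [ 0.5104 -0.1579  0.213 ] 
z [-0.004  0.002 -1.   ] y [0.019 1.    0.002] yaw_y 88.92 w 0.0846 ff 0.0 F [-0.3  0.6  0.5]
[(array([114., 133., 247., 259.]), 0.85)]
[[234.90120026 224.44767246]
 [236.22900764 256.42639428]
 [233.50443717 190.12709795]]
```

View pics/w1.png

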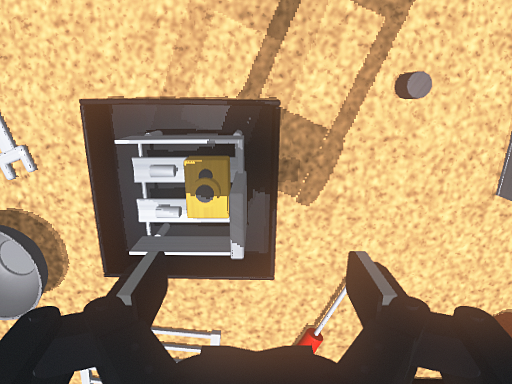

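The plate is near (240,215) in the wrist view. I'll enlarge it to read its top edge.

Run:
```python
from h import *
b=cv2.imread("pics/w1.png");cv2.imwrite("pics/c1.png",cv2.resize(b[120:290,100:290],None,fx=4,fy=3.5,interpolation=cv2.INTER_CUBIC)[:600])
```

```text
(no output)
```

View pics/c1.png

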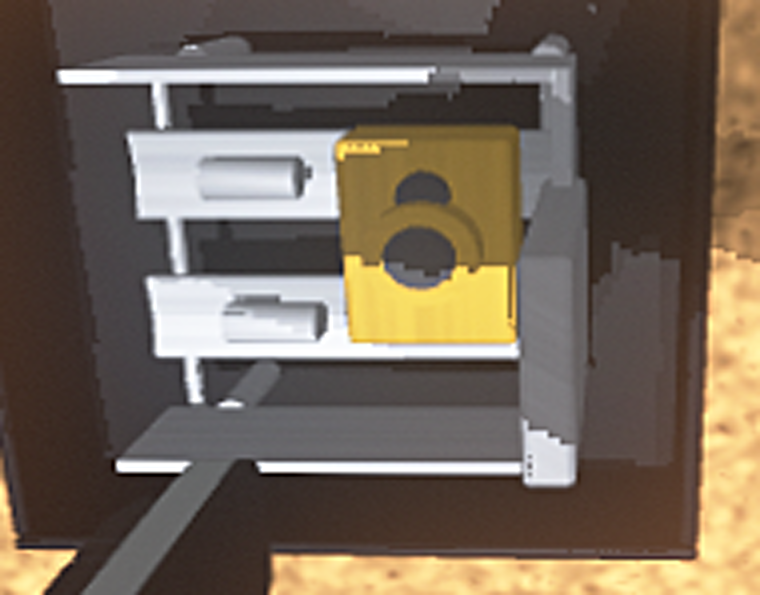

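Call:
carry_out(
  motion=[
    [0,0,0,0.008,-0.014,0,1],
    [0,0,0,0,0,-0.03,1],
    [0,0,0,0,0,-0.03,1],
    [0,0,0,0,0,-0.025,1],
    [0,0,0,0,0,0,1],
  ],
)

```text
time: 3.08
tcp_pos: [0.5199, -0.1718, 0.2839]
tcp_rot: [-0.026, -3.14, -0.001]
force: [0.4, 0.3, 0.5]
width: 0.0855
finger_force: 0.0
```

```bash
python3 -c "from h import *;rec()"
```

```text
t 3.08 q [-0.445  0.425  1.754 -0.     0.964 -1.999] p [ 0.5199 -0.1718  0.2839] grasp [ 0.5196 -0.1717  0.1289] 
z [-0.002  0.001 -1.   ] y [0.017 1.    0.001] yaw_y 89.05 w 0.0855 ff 0.0 F [0.4 0.3 0.5]
```

Call:
carry_out(
  motion=[
    [0,0,0,0,0,-0.011,1],
    [0,0,0,0,0,0,0],
    [0,0,0,0,0,0,0],
    [0,0,0,0,0,0,0],
    [0,0,0,0,0,0,0],
    [0,0,0,0,0,0,0],
    [0,0,0,0,0,0,0],
    [0,0,0,0,0,0,0],
  ],
  force=110,
)

```text
time: 4.08
tcp_pos: [0.52, -0.1719, 0.2742]
tcp_rot: [0.028, 3.141, -0.001]
force: [-1.4, -0.5, 6.5]
width: 0.0086
finger_force: 107.2
```

```bash
python3 -c "from h import *;rec()"
```

```text
t 4.08 q [-0.445  0.438  1.764 -0.     0.939 -1.999] p [ 0.52   -0.1719  0.2742] grasp [ 0.5201 -0.172   0.1192] 
z [ 0.001 -0.    -1.   ] y [ 0.018  1.    -0.   ] yaw_y 88.99 w 0.0086 ff 107.2 F [-1.4 -0.5  6.5]
```

Call:
carry_out(
  motion=[
    [0,0,0,0,0,0.009,0],
    [0,0,0,0,0,0.013,0],
    [0,0,0,0,0,0.013,0],
    [0,5,0,0.02,0,-0.001,0],
    [0,5,0,0.02,0,-0.003,0],
    [0,5,0,0.02,0,-0.004,0],
    [0,5,0,0.019,0,-0.006,0],
    [0,0,0,0,0,0,0],
  ],
)

```text
time: 5.08
tcp_pos: [0.6006, -0.1718, 0.2942]
tcp_rot: [-0.023, -2.794, 0.005]
force: [-0.4, -0.3, -5.8]
width: 0.0085
finger_force: 107.3
```

Call:
carry_out(
  motion=[
    [0,0,0,0,0,0,0],
    [0,0,0,0,0,0,0],
    [0,0,0,0,0,0,0],
  ],
)

```text
time: 5.45
tcp_pos: [0.5983, -0.1719, 0.2953]
tcp_rot: [-0.025, -2.793, 0.005]
force: [-0.4, -0.2, -5.4]
width: 0.0089
finger_force: 107.4
```

Run:
```python
from h import *
rec();a=save("top","pics/t2.png");b=save("scene","pics/s2.png")
r=lambda x:cv2.resize(x,(380,380),interpolation=cv2.INTER_CUBIC)
cv2.imwrite("pics/c2.png",np.hstack([r(a[140:250,290:400]),r(b[190:340,85:235])])[:,:,::-1])
for n in("top","scene"): print(n,[(np.round(d["extent"]).tolist(),round(d["p"],2)) for d in nets.boxes_of("pin1_center",n)[:3]])
```

```text
t 5.45 q [-0.353  0.596  1.425 -0.119  1.45  -1.872] p [ 0.5983 -0.1719  0.2953] grasp [ 0.5454 -0.1719  0.1496] 
z [-0.341 -0.    -0.94 ] y [ 0.017  1.    -0.006] yaw_y 89.04 w 0.0089 ff 107.4 F [-0.4 -0.2 -5.4]
top []
scene [([147.0, 277.0, 162.0, 287.0], 0.57)]
```

View pics/c2.png

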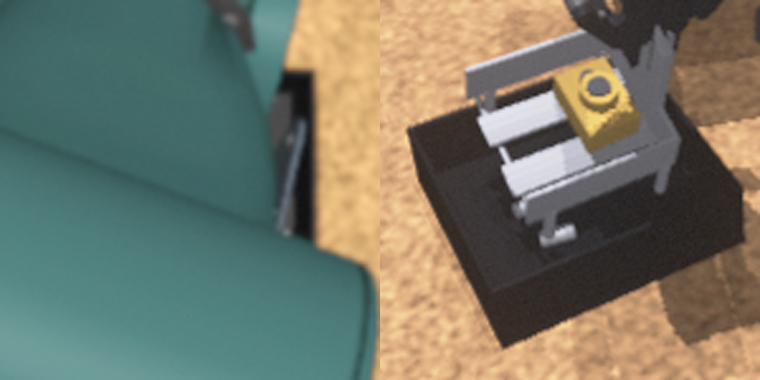

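The scene crop shows both channels empty, one pin on the tray floor at crop (555,235), and the valve still seated. I'll roll to the other side and look for the second pin.

Call:
carry_out(
  motion=[
    [0,-5,0,-0.019,0,0.006,0],
    [0,-5,0,-0.02,0,0.004,0],
    [0,-5,0,-0.02,0,0.003,0],
    [0,-5,0,-0.02,0,0.001,0],
    [0,-5,0,-0.02,0,-0.001,0],
    [0,-5,0,-0.02,0,-0.003,0],
    [0,-5,0,-0.02,0,-0.004,0],
    [0,0,0,0,0,0,0],
  ],
)

```text
time: 6.65
tcp_pos: [0.4572, -0.1709, 0.3]
tcp_rot: [0.028, 2.884, 0.007]
force: [0.2, 0.1, -4.8]
width: 0.0088
finger_force: 107.4
```

Call:
carry_out(
  motion=[
    [0,5,0,0.02,0,0.004,0],
    [0,5,0,0.02,0,0.003,0],
    [0,5,0,0.02,0,0.001,0],
    [0,0,0,0,0,0.02,0],
    [0,0,0,0,0,0.03,0],
    [0,0,0,0,0,0.04,0],
    [0,0,0,0,0,0.04,0],
    [0,0,0,0,0,0,0],
  ],
)

```text
time: 7.65
tcp_pos: [0.522, -0.1725, 0.4425]
tcp_rot: [0.028, 3.135, -0.007]
force: [0.1, -0.7, -5.2]
width: 0.0084
finger_force: 108.2
```

Run:
```python
from h import *
rec();b=save("scene","pics/s3.png")
cv2.imwrite("pics/c3.png",cv2.resize(b[130:340,80:290],(600,600),interpolation=cv2.INTER_CUBIC)[:,:,::-1])
for k in("pin1_center","valve_center"): print([(np.round(d["extent"]).tolist(),round(d["p"],2)) for d in nets.boxes_of(k,"scene")[:3]])
```

```text
t 7.65 q [-0.444  0.251  1.571 -0.002  1.312 -1.997] p [ 0.522  -0.1725  0.4425] grasp [ 0.5229 -0.1732  0.2875] 
z [ 0.006 -0.005 -1.   ] y [ 0.018  1.    -0.005] yaw_y 88.97 w 0.0084 ff 108.2 F [ 0.1 -0.7 -5.2]
[([144.0, 276.0, 158.0, 287.0], 0.54)]
[([141.0, 154.0, 180.0, 182.0], 0.85)]
```

View pics/c3.png

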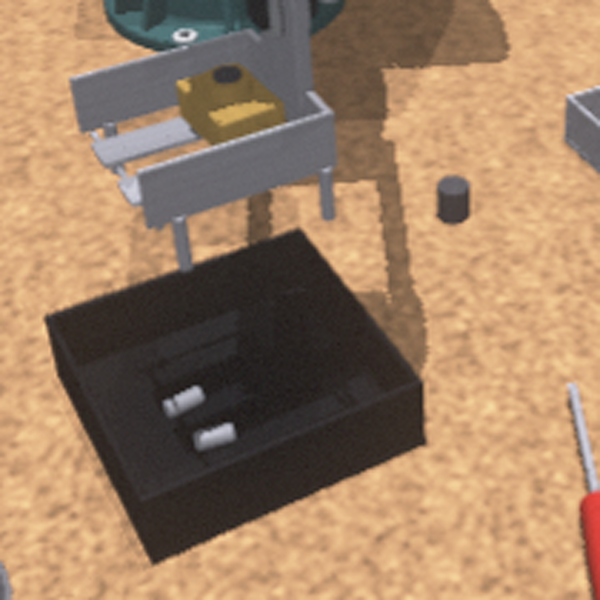

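Both pins are on the tray floor at crop (183,401) and (215,436), and the valve is still in the basket. Next I'll fit the arm's kinematics and check that the tipping pose is reachable.

```bash
cat > k.py <<'E'
from h import *
from scipy.optimize import least_squares
L=[json.loads(l) for l in open("log.jsonl")]
C=Ro.from_euler("z",90,degrees=True)
def fk(q,a):
    R=lambda ax,t:Ro.from_euler(ax,t)
    R1=R("z",q[0]);R2=R1*R("y",q[1]);R3=R2*R("y",q[2]);R4=R3*R("z",q[3]);R5=R4*R("y",q[4]);R6=R5*R("z",q[5])
    return R1.apply([a[0],a[1],a[2]])+R2.apply([a[3],0,a[4]])+R3.apply([a[5],0,a[6]])+R4.apply([0,0,0])+R5.apply([a[7],0,a[8]]),R6
def fit():
    Rs=[(fk(q,np.zeros(9))[1].inv()*Ro.from_rotvec(r)) for q,p,r in L]
    C=Rs[0];er=[np.degrees((C.inv()*x).magnitude()).round(2) for x in Rs]
    s=least_squares(lambda a:np.r_[np.concatenate([fk(q,a)[0]-p for q,p,r in L])*1e3,(a-a0)*1],a0:=np.array([0,0.07,.3,0,.4,0,.4,0,.1]))
    return s.x,C,er,s
E
python3 - <<'E'
from k import *
a,C,er,s=fit();print(a.round(4),er,np.round(s.fun[:-9],1).tolist());print(C.as_matrix().round(2))
X=at_z("scene",[[80+183*.35,130+401*.35],[80+215*.35,130+436*.35]],.011);print("pins",X.round(3))
lo=[-2.97,-1.01,.21,-.96,.2,-2.98];hi=[2.97,2.36,2.38,4.11,2.71,2.98]
for phi in(10,24,40,60,89):
  for th in(50,60,68):
    t=np.radians(th);f=np.radians(phi);h=np.array([np.cos(f),np.sin(f),0]);u=np.array([0,0,1.])
    bx=np.cos(t)*h+np.sin(t)*u;bz=-np.sin(t)*h+np.cos(t)*u
    lip=np.array([.466,.205,.085])-h*-.01
    g=lip+.107*bx+.077*bz;p=g+.155*bz
    Rt=Ro.from_matrix(np.c_[np.cross(bx,-bz),bx,-bz])
    fun=lambda q:np.r_[(fk(q,a)[0]-p)*10,((fk(q,a)[1]*C).inv()*Rt).as_rotvec()]
    best=min((least_squares(fun,q0,bounds=(lo,hi)) for q0 in ([0.3,.2,1.7,0.,1.0,-.3],[0,.2,1.9,1.,1.0,-1.5],[.3,-.5,2.2,0,.5,0],[.2,0,1.8,-.5,1,-1.5])),key=lambda s:s.cost)
    print(phi,th,"cost %.4f"%best.cost,"p",p.round(3),"q",best.x.round(2))
E
```

```text
[-0.      0.0689  0.2665  0.      0.6111  0.1122  0.4336 -0.      0.1993] [np.float64(0.0), np.float64(0.0), np.float64(0.0), np.float64(0.0), np.float64(0.0), np.float64(0.0), np.float64(0.0)] [0.0, -0.0, 0.0, 0.0, 0.0, -0.0, 0.0, 0.0, -0.0, 0.0, 0.0, 0.0, 0.0, 0.0, 0.0, 0.0, 0.0, 0.0, -0.0, 0.0, -0.0]
[[-0. -1. -0.]
 [ 1. -0.  0.]
 [-0. -0.  1.]]
pins [[ 0.505 -0.258  0.011]
 [ 0.544 -0.253  0.011]]
10 50 cost 0.0258 p [0.369 0.188 0.316] q [ 0.38  0.13  2.26 -0.96  0.2   1.12]
10 60 cost 0.1057 p [0.331 0.181 0.294] q [ 0.41  0.12  2.32 -0.96  0.2   1.15]
10 68 cost 0.2182 p [0.303 0.176 0.271] q [ 0.43  0.13  2.36 -0.96  0.2   1.18]
24 50 cost 0.0002 p [0.376 0.165 0.316] q [ 0.14  0.17  2.38  2.42  0.32 -2.63]
24 60 cost 0.0709 p [0.34  0.149 0.294] q [ 0.13  0.14  2.38  1.89  0.2  -2.12]
24 68 cost 0.2186 p [0.315 0.138 0.271] q [ 0.11  0.14  2.38  1.31  0.2  -1.57]
40 50 cost 0.0000 p [0.39  0.141 0.316] q [-0.09  0.19  2.35  1.73  0.59 -2.33]
40 60 cost 0.0327 p [0.361 0.117 0.294] q [-0.25  0.24  2.38  1.52  0.76 -2.33]
40 68 cost 0.1125 p [0.34  0.099 0.271] q [-0.4   0.35  2.38  1.35  0.97 -2.44]
60 50 cost 0.0000 p [0.417 0.119 0.316] q [-0.24  0.26  2.23  1.28  0.88 -2.28]
60 60 cost 0.0000 p [0.397 0.086 0.294] q [-0.42  0.38  2.32  1.42  1.06 -2.64]
60 68 cost 0.0000 p [0.383 0.062 0.271] q [-0.55  0.53  2.38  1.45  1.2  -2.89]
89 50 cost 0.0000 p [0.464 0.106 0.316] q [-0.25  0.39  1.97  0.91  1.23 -2.33]
89 60 cost 0.0000 p [0.464 0.068 0.294] q [-0.37  0.49  1.99  0.98  1.36 -2.51]
89 68 cost 0.0000 p [0.463 0.04  0.271] q [-0.45  0.59  1.99  1.01  1.46 -2.63]
```

Call:
carry_out(
  motion=[
    [0,0,0,-0.004,0.015,0,0],
    [0,0,0,-0.004,0.03,0,0],
    [0,0,0,-0.004,0.045,0,0],
    [0,0,0,-0.004,0.055,0,0],
    [0,0,0,-0.005,0.06,0,0],
    [0,0,0,-0.005,0.06,0,0],
    [0,0,0,-0.005,0.06,0,0],
    [0,0,0,-0.005,0.055,0,0],
  ],
)

```text
time: 8.8
tcp_pos: [0.4822, 0.2106, 0.4375]
tcp_rot: [-0.027, -3.139, 0.001]
force: [1.6, 0.5, -4.8]
width: 0.0086
finger_force: 108.2
```

Call:
carry_out(
  motion=[
    [0,0,0,-0.005,0.05,0,0],
    [0,0,0,-0.005,0.04,0,0],
    [0,0,0,-0.005,0.03,0,0],
    [0,0,0,-0.003,0.015,-0.01,0],
    [0,0,0,0,0.005,-0.02,0],
    [0,0,0,0,0,-0.03,0],
    [0,0,0,0,0,-0.03,0],
    [0,0,0,0,0,0,0],
  ],
)

```text
time: 9.8
tcp_pos: [0.4641, 0.3468, 0.3452]
tcp_rot: [-0.028, -3.134, 0.007]
force: [-0.4, 0.6, -3.9]
width: 0.0085
finger_force: 108.3
```

Run:
```python
from k import *
rec();a,C,er,s=fit()
o=telemetry.get_obs();p0=np.array(o["tcp_pos"]);M0=Ro.from_rotvec(o["tcp_rot"])
lo=[-2.97,-1.01,.21,-.96,.2,-2.98];hi=[2.97,2.36,2.38,4.11,2.71,2.98]
q=np.array(o["joint_positions"]);off=np.array([-.002,-.107,-.232]);lip0=p0+off;print("lip0",lip0.round(3))
pp=p0
for th in range(5,75,5):
    R=Ro.from_euler("x",th,degrees=True)
    # mouth -y must go down => +x rotation: y->z
    lip=np.array([.466,.24,lip0[2]+(.078-lip0[2])*min(th/50,1)])
    p=lip-R.apply(off)
    fun=lambda x:np.r_[(fk(x,a)[0]-p)*10,((fk(x,a)[1]*C).inv()*(R*M0)).as_rotvec()]
    s=least_squares(fun,q,bounds=(lo,hi));dq=s.x-q;q=s.x
    print(th,"d",(p-pp).round(4),"cost %.5f"%s.cost,"q",q.round(2),"max dq",abs(dq).max().round(2));pp=p
```

```text
t 9.8 q [ 0.523  0.391  1.622 -0.     1.137 -1.03 ] p [0.4641 0.3468 0.3452] grasp [0.463  0.3461 0.1902] 
z [-0.007 -0.005 -1.   ] y [ 0.018  1.    -0.005] yaw_y 88.97 w 0.0085 ff 108.3 F [-0.4  0.6 -3.9]
lip0 [0.462 0.24  0.113]
5 d [ 0.0039 -0.0204  0.0049] cost 0.00000 q [ 0.46  0.36  1.66  0.09  1.09 -1.13] max dq 0.1
10 d [ 0.     -0.0213  0.0031] cost 0.00000 q [ 0.4   0.33  1.7   0.18  1.05 -1.24] max dq 0.11
15 d [ 0.     -0.0218  0.0012] cost 0.00000 q [ 0.33  0.31  1.74  0.29  1.03 -1.37] max dq 0.12
20 d [ 0.     -0.0221 -0.0007] cost 0.00000 q [ 0.26  0.3   1.78  0.4   1.02 -1.5 ] max dq 0.13
25 d [ 0.     -0.0223 -0.0026] cost 0.00000 q [ 0.18  0.29  1.82  0.51  1.02 -1.64] max dq 0.14
30 d [ 0.     -0.0223 -0.0046] cost 0.00000 q [ 0.1   0.3   1.86  0.61  1.03 -1.78] max dq 0.14
35 d [ 0.     -0.0221 -0.0065] cost 0.00000 q [ 0.03  0.31  1.89  0.71  1.06 -1.92] max dq 0.14
40 d [ 0.     -0.0217 -0.0084] cost 0.00000 q [-0.05  0.33  1.92  0.8   1.1  -2.06] max dq 0.13
45 d [ 0.     -0.0212 -0.0103] cost 0.00000 q [-0.12  0.37  1.94  0.87  1.15 -2.18] max dq 0.12
50 d [ 0.     -0.0206 -0.0121] cost 0.00000 q [-0.19  0.41  1.96  0.93  1.21 -2.3 ] max dq 0.12
55 d [ 0.     -0.0197 -0.0104] cost 0.00000 q [-0.26  0.46  1.97  0.97  1.27 -2.4 ] max dq 0.1
60 d [ 0.     -0.0187 -0.0121] cost 0.00000 q [-0.31  0.51  1.98  1.    1.33 -2.49] max dq 0.09
65 d [ 0.     -0.0176 -0.0136] cost 0.00000 q [-0.36  0.57  1.99  1.03  1.4  -2.57] max dq 0.08
70 d [ 0.     -0.0164 -0.0151] cost 0.00000 q [-0.41  0.63  1.98  1.04  1.46 -2.64] max dq 0.07
```

Call:
carry_out(
  motion=[
    [5,0,0,0.004,-0.0204,0.005,0],
    [5,0,0,0,-0.0213,0.003,0],
    [5,0,0,0,-0.0218,0.001,0],
    [5,0,0,0,-0.0221,-0.0007,0],
    [5,0,0,0,-0.0223,-0.0026,0],
    [5,0,0,0,-0.0223,-0.0046,0],
    [5,0,0,0,-0.0221,-0.0065,0],
    [5,0,0,0,-0.0217,-0.0084,0],
  ],
)

```text
time: 10.8
tcp_pos: [0.4703, 0.1731, 0.336]
tcp_rot: [-0.023, -2.949, -1.076]
force: [-0.3, 0.6, -4.2]
width: 0.0085
finger_force: 108.5
```

Call:
carry_out(
  motion=[
    [2.5,0,0,0,-0.0106,-0.005,0],
    [2.5,0,0,0,-0.0106,-0.005,0],
    [2.5,0,0,0,-0.0103,-0.006,0],
    [2.5,0,0,0,-0.0103,-0.006,0],
    [2.5,0,0,0,-0.0099,-0.005,0],
    [2.5,0,0,0,-0.0098,-0.005,0],
    [0,0,0,0,0,0,0],
    [0,0,0,0,0,0,0],
  ],
)

```text
time: 11.8
tcp_pos: [0.4703, 0.1125, 0.3035]
tcp_rot: [-0.023, -2.782, -1.445]
force: [0.3, -0.0, -2.7]
width: 0.0085
finger_force: 108.9
```

Run:
```python
from h import *
rec();b=save("scene","pics/s4.png")
for k in("valve_center","basket_grip"): print([(np.round(d["extent"]).tolist(),round(d["p"],2)) for d in nets.boxes_of(k,"scene")[:3]])
```

```text
t 11.8 q [-0.253  0.448  1.97   0.978  1.271 -2.39 ] p [0.4703 0.1125 0.3035] grasp [0.4705 0.2394 0.2144] 
z [ 0.001  0.818 -0.575] y [0.016 0.575 0.818] yaw_y 88.42 w 0.0085 ff 108.9 F [ 0.3 -0.  -2.7]
[([299.0, 173.0, 324.0, 194.0], 0.75)]
[([316.0, 94.0, 390.0, 164.0], 0.91)]
```

View pics/s4.png

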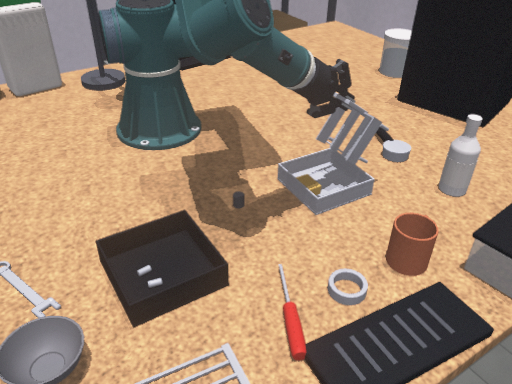

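The valve lies in the dish at (312,184), both pins are in the black tray at (144,270) and (154,282), and the basket is empty. Next I'll raise it, level it and return it.

Call:
carry_out(
  motion=[
    [0,0,0,0,0,0.03,0],
    [0,0,0,0,0,0.04,0],
    [0,0,0,0,0,0.04,0],
    [-5,0,0,0.005,-0.02,0.01,0],
    [-5,0,0,0.005,-0.025,0.01,0],
    [-5,0,0,0.005,-0.025,0,0],
    [-5,0,0,0.005,-0.025,0,0],
    [-5,0,0,0.005,-0.025,0,0],
  ],
)

```text
time: 12.95
tcp_pos: [0.4945, -0.0076, 0.4332]
tcp_rot: [-0.025, -3.031, -0.807]
force: [-0.9, 0.5, -3.2]
width: 0.0086
finger_force: 108.8
```

Call:
carry_out(
  motion=[
    [-5,0,0,0.005,-0.025,0,0],
    [-5,0,0,0.005,-0.025,0,0],
    [-5,0,0,0.005,-0.025,0,0],
    [-5,0,0,0.005,-0.025,0,0],
    [-5,0,0,0.005,-0.025,0,0],
    [-5,0,0,0.003,-0.02,0,0],
    [0,0,0,0,-0.019,0,0],
    [0,0,0,0,0,0,0],
  ],
)

```text
time: 13.95
tcp_pos: [0.5227, -0.1718, 0.4327]
tcp_rot: [-0.029, -3.141, -0.004]
force: [-0.1, -0.8, -3.3]
width: 0.0085
finger_force: 108.7
```

```bash
python3 -c "from h import *;rec()"
```

```text
t 13.95 q [-0.444  0.263  1.58   0.002  1.3   -1.997] p [ 0.5227 -0.1718  0.4327] grasp [ 0.5226 -0.1715  0.2777] 
z [-0.001  0.002 -1.   ] y [0.019 1.    0.002] yaw_y 88.93 w 0.0085 ff 108.7 F [-0.1 -0.8 -3.3]
```

Call:
carry_out(
  motion=[
    [0,0,0,0,0,-0.03,0],
    [0,0,0,0,0,-0.04,0],
    [0,0,0,0,0,-0.04,0],
    [0,0,0,0,0,-0.02,0],
    [0,0,0,0,0,0,0],
  ],
)

```text
time: 14.58
tcp_pos: [0.5218, -0.1705, 0.3012]
tcp_rot: [-0.028, -3.137, -0.005]
force: [0.3, 0.1, -3.0]
width: 0.0085
finger_force: 108.5
```

Run:
```python
from h import *
rec();b=save("scene","pics/s5.png")
cv2.imwrite("pics/c5.png",cv2.resize(b[170:340,80:250],(600,600),interpolation=cv2.INTER_CUBIC)[:,:,::-1])
```

```text
t 14.57 q [-0.442  0.404  1.734  0.002  1.008 -1.996] p [ 0.5218 -0.1705  0.3012] grasp [ 0.5212 -0.17    0.1463] 
z [-0.004  0.003 -1.   ] y [0.018 1.    0.003] yaw_y 88.96 w 0.0085 ff 108.5 F [ 0.3  0.1 -3. ]
```

View pics/c5.png

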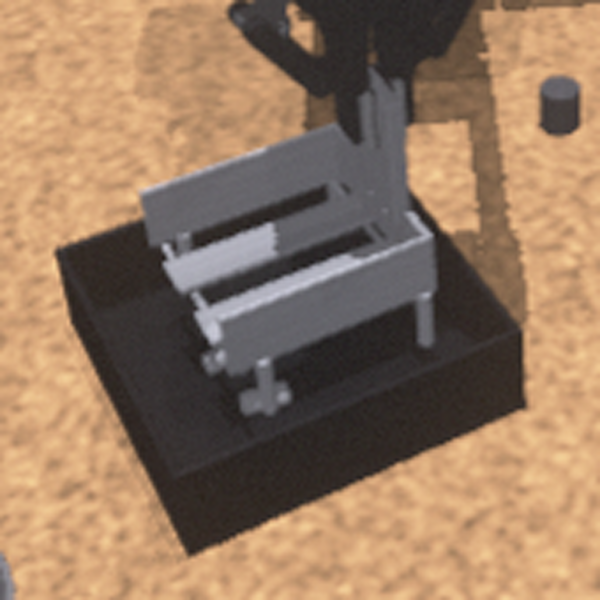

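The basket is upright and straight over the tray. Its near front foot shows at crop (265,410), so I'll check that foot's clearance to the pins.

Run:
```python
from h import *
s=170/600
px=lambda x,y:[80+x*s,170+y*s]
print("foot",at_z("scene",[px(265,410),px(427,345)],.033).round(4),"pin2 ends",at_z("scene",[px(245,400),px(290,397)],.011).round(4),"pin1 end",at_z("scene",[px(212,362)],.011).round(4))
```

```text
foot [[ 0.5721 -0.2635  0.033 ]
 [ 0.5761 -0.1771  0.033 ]] pin2 ends [[ 0.5402 -0.2627  0.011 ]
 [ 0.5507 -0.243   0.011 ]] pin1 end [[ 0.5063 -0.2663  0.011 ]]
```

Call:
carry_out(
  motion=[
    [0,0,0,0.001,-0.001,-0.01,0],
    [0,0,0,0,0,-0.008,0],
    [0,0,0,0,0,-0.005,0],
    [0,0,0,0,0,-0.002,0],
    [0,0,0,0,0,0,0],
  ],
)

```text
time: 15.25
tcp_pos: [0.5239, -0.1723, 0.2778]
tcp_rot: [-0.027, -3.141, -0.0]
force: [-0.5, 0.5, -3.5]
width: 0.0086
finger_force: 108.8
```

Call:
carry_out(
  motion=[
    [0,0,0,0,0,-0.002,0],
    [0,0,0,0,0,-0.001,0],
    [0,0,0,0,0,0,0],
  ],
)

```text
time: 15.62
tcp_pos: [0.5239, -0.1723, 0.2748]
tcp_rot: [-0.027, -3.141, 0.0]
force: [-0.4, 0.3, -1.7]
width: 0.0086
finger_force: 108.8
```

Call:
carry_out(
  motion=[
    [0,0,0,0,0,-0.0005,0],
    [0,0,0,0,0,0,0],
    [0,0,0,0,0,0,0.3],
    [0,0,0,0,0,0,0.6],
    [0,0,0,0,0,0,0.8],
    [0,0,0,0,0,0,0.8],
    [0,0,0,0,0,0,0.8],
    [0,0,0,0,0,0,0.8],
  ],
  force=20,
)

```text
time: 16.62
tcp_pos: [0.5239, -0.1723, 0.2744]
tcp_rot: [-0.027, -3.141, 0.0]
force: [-0.6, 0.2, 0.3]
width: 0.0683
finger_force: 0.0
```

Call:
carry_out(
  motion=[
    [0,0,0,0,0,0.02,0.8],
    [0,0,0,0,0,0.03,0.8],
    [0,0,0,0,0,0.05,0.8],
    [0,0,0,0,0.03,0.05,0.8],
    [0,0,0,0,0.05,0,0.8],
    [0,0,0,0,0.05,0,0.8],
    [0,0,0,0,0.03,0,0.8],
    [0,0,0,0,0,0,0.8],
  ],
)

```text
time: 17.62
tcp_pos: [0.5235, -0.0106, 0.4244]
tcp_rot: [-0.023, -3.141, -0.0]
force: [-0.2, -0.7, 0.8]
width: 0.0685
finger_force: 0.0
```

Run:
```python
from h import *
rec();b=save("scene","pics/s6.png")
cv2.imwrite("pics/c6.png",cv2.resize(b[130:340,80:390],(800,542),interpolation=cv2.INTER_CUBIC)[:,:,::-1])
```

```text
t 17.62 q [-0.152  0.23   1.647  0.     1.265 -1.709] p [ 0.5235 -0.0106  0.4244] grasp [ 0.5235 -0.0106  0.2694] 
z [-0.  0. -1.] y [0.014 1.    0.   ] yaw_y 89.18 w 0.0685 ff 0.0 F [-0.2 -0.7  0.8]
```

View pics/c6.png

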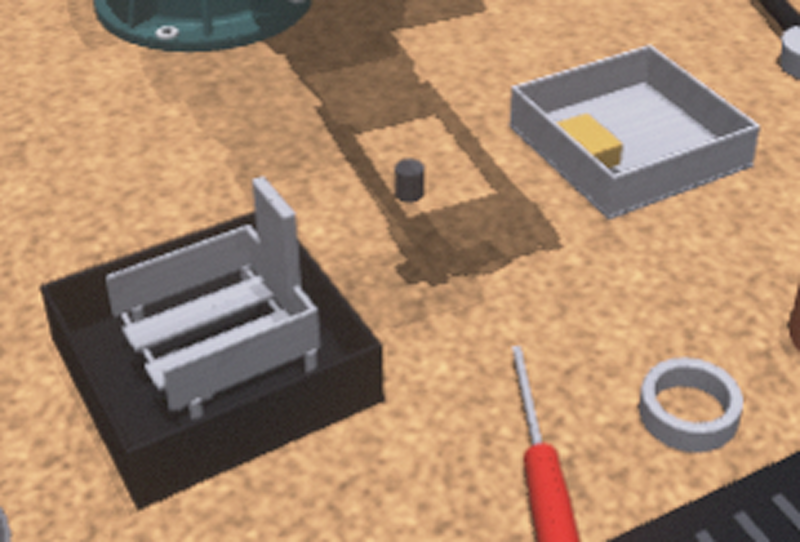

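The basket stands upright and empty in the black tray at crop (215,310), and the valve is in the dish at (590,140). The gripper is clear of everything.

```bash
python3 -c "from h import *;print(arm.close_job())"
```

```text
the job is handed in; nothing more can be done
None
```

The job is done and handed in at about 18 s: both pins fell into the black catch tray, the valve body was then tipped into the steel tray, and the empty basket stands upright in the catch tray with the gripper clear.

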